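# Pull the sample tray out of the ageing cabinet with the pull hook

### The job

Take the wooden-handled pull hook from its rest, hook its tip down into the finger hole of the cabinet's sample tray and draw the tray gently out until it is firmly against its stop. Where the stop comes is not visible: feel for it, keep a light steady pull on it for about half a second, and do not yank. Then unhook, leave the tray out, and lay the hook back in its rest as it was; move the tray only with the hook and leave the other things on the bench alone.

Things in the scene. Friction and masses are not known exactly. Their poses are not given: they have to be found in the camera images.
- cabinet: Low dark wooden cabinet fixed to the bench, 215 mm deep, 196 mm wide, 111 mm high; its place and yaw differ each time. Origin: foot of the middle of its front face; z up; its body runs along its own +x, so the tray comes out along the cabinet's -x. The tray runs on a floor 45 mm above the bench, in a bay 164 mm wide and 52 mm high.
- tray: Loose light-wood tray, 200 x 160 x 50 mm, about 0.45 kg, cigars fixed in it; slides with 2 mm play (1 to 6 N). Starts 0 to 10 mm out. Origin: middle of the lower edge of its front panel's outer face; axes as the cabinet's. A flat tongue (40 mm long, 46 wide, 8 thick) sticks out of the panel's foot to the tray's -x, free space below it, with the finger hole upright through it.
- finger_hole (a point): Centre of the finger hole's mouth, on the tongue's upper face (8 mm above the tray's underside, 20 mm in front of the front panel). A round upright through hole, 14 mm wide and 8 mm deep.
- stop: Stop rail inside, under the cabinet's roof, fixed. Origin: middle of the bay's upper edge at the cabinet's front (97 mm above the cabinet's origin). A rigid stop block is clamped somewhere on it (unseen, its setting differs each time) and catches the tray's rear wall when the tray's origin is between 43 and 82 mm out in front of the cabinet's origin.
- hook: Loose pull hook, about 0.12 kg. Origin: centre of its light-wood handle, a bar 120 mm long (x), 22 wide (y), 20 high (z). From the handle's +x end an 8 mm steel rod runs to 90 mm from the origin, then bends straight down. Starts in the rest, level, tip down. Hold the handle's middle from above, across its width, between the rest's yokes.
- hook_tip (a point): Lowest point of the hook's rounded, 8 mm thick tip: 90 mm along the hook's +x from its origin and 42 mm below it.
- rest: Dark wooden rest, fixed: base 130 x 70 x 12 mm; two yokes, 12 mm thick, 50 wide, centred 47 mm either side of the middle along its x (82 mm free between), each with an open-topped notch 30 mm wide, floor 70 mm, cheeks 86 mm above the bench. Origin: centre of the underside. The hook lies along its x, hook origin 80 mm above this origin, tip on the +x side.
- cigar_box: Bystander: closed wooden box 154 by 109 by 44 mm, origin at the centre of its underside. It may stand on either side, with the rest on the other.
- jar: Bystander: amber glass jar, 72 mm wide, 100 mm high, origin at the centre of its underside.
- hygrometer: Bystander: round brass dial instrument lying flat, 68 mm wide, 22 mm high, origin at the centre of its underside.
Mind the look-alikes: they are no part of the job. Leave any orange or pink look-alike of the hook alone.

How it is judged:
By the outcome, as a careful person would: the job done as asked, in the order asked, and still so for the second after the job is handed in, with the robot touching nothing.
It also fails if it takes over 58 s, if anything falls off the work surface, if the arm or the gripper's body presses on something with over 40 N, if the wrist force passes 120 N, or if a joint passes its speed limit or range.

### The arm

A 6-joint arm with a two-finger parallel gripper is mounted at the origin on the work surface. World frame = base frame: x ahead of the robot, y to its left, z up, the work surface at z = 0. Lengths are in m, angles in rad, forces in N, time in s.
With the tool pointing down it reaches from about 0.35 to 0.975 m from the base axis. Payload 4.9 kg.
Tool frame: the origin (TCP) lies at the very end of the fingers, on their centre line; the grasp point (between the pads) lies 19 mm behind it; z points along the fingers, y is the line along which they close (so a half turn about z gives the same grasp; the last joint's range is limited). The gripper opens to 85 mm and grips with 20 to 120 N. Pads are 22 mm wide; open, the fingers measure 114 mm over their backs; the gripper's body (76 mm by 85 mm) begins 54 mm behind the grasp point. The pads swing forward as they close: fully open they stand 13 mm farther back than shut.
Start: joints at [1.139, 0.053, 1.613, -0, 1.476, -0.119], TCP at [0.192, 0.595, 0.231] pointing down, gripper open.
Joint ranges: [-3.01, 3.01], [-1.01, 2.22], [0.06, 2.58], [-1.02, 4.17], [0.09, 2.62], [-3.14, 3.14]. Speed limits (rad/s): [2.57, 2.57, 3.14, 3.14, 3.14, 3.14].

### API

Orientations are given as a rotation vector (axis times angle).
In Python, from station import ctrl gives the robot as it stands. The module is installed in compiled form; this text tells all that it offers.
- The arm moves only by the tool jog_arm, never from a script. Its argument "steps" is a list of rows, each an object with "delta_rot": the turn, a rotation vector about the tool's x, y, z in degrees, a list of three; "linear": the shift along the tool's x, y, z in m, a list of three; "grip": the finger opening in m, from 0 to 0.0854. In form: [{"delta_rot": [rx, ry, rz], "linear": [x, y, z], "grip": grip}, ...]. A call has 1 to 10 rows; each row shifts and turns the commanded pose from where the row before left it, along the tool's axes as they then stand; what a row does not reach is not made up. A row lasts 1/10 s, in which the tool goes at most 50 mm and 8.59 degrees, less where a joint would pass 70% of its speed; a pose out of reach is approached as far as the arm can. A call with a gripper value outside its range is refused whole. The fingers move at their own pace and stop on an object; "newtons" is the grip in N (left out, the last holds). Time passes only in rows, so rows that do not move let the fingers close. It gives the time, the measured TCP pose, the force, the opening and the grip force at its end, in the units of the state.
- ctrl.get_obs(): the state, without advancing time (a new reading comes with each control period).
- ctrl.get_image(name): name is "scene" or "top" or "wrist"; returns (picture, depth): 420x560x3 uint8, red, green, blue; 420x560 float32, m along the optical axis (not along the pixel's ray), 0 where there is no reading.
- ctrl.camera_info(name): a dict with "camera_matrix" (3x3 intrinsics, pixels), "distortion" ([k1, k2, p1, p2, k3] as OpenCV has them; the pictures are not rectified), "R" (3x3) and "t" (3): a world point X has camera coordinates R X + t; the wrist camera has in their place "T_tool_cam" (4x4, takes a point from camera to tool coordinates, whose origin is the TCP and whose axes are the flange's). Camera axes: x right, y down, z forward; pixel columns grow to the right and rows downward; lengths in m; the calibration is good to about 2 mm. A picture is of the moment at which its call begins: read the wrist's pose just before it. camera_info takes no time and is no camera call.
- ctrl.finish_job(): hands the job in; it is judged then, once.
The state is a dict: "t": time; "q": joint angles; "dq": joint speeds; "effort": joint torques, N m; "tool_pos": TCP position; "tool_rot": TCP orientation; "contact_force": force on the tool from outside, world axes, zero at the start; "wrist_torque": the same for the moment, N m; "opening": finger opening in m; "grip_force": force on a finger pad.
Only numpy, scipy, OpenCV 4.12 (cv2) and the standard library are available. Lean on these libraries where they do the work, as an engineer would, in place of code of your own. Each camera call takes 0.05 s, during which the arm holds its last target. There are 200 camera calls.

## Working session

There is one attempt and no reset: what is moved stays moved. The work goes in short steps, Python scripts to look and compute and a tool call to move; the robot and the scene stay as the last step left them, time stands still between calls to the robot, and variables do not carry over. Pictures are saved under pics/ and viewed, at most 10 in all, crops included, and the job is handed in when it is done.

Besides the shell and the picture viewer there is one more tool, called after ">>>" as name([rows], argument=value, ...), one row to a line, values as JSON. jog_arm: Moves the arm, as the interface text tells. Its arguments: {"type":"object","properties":{"steps":{"type":"array"},"newtons":{"type":"number"}},"required":["steps"]}

```bash
mkdir -p pics; cat > h.py <<'E'
import numpy as np,cv2
from station import ctrl
from scipy.spatial.transform import Rotation as Ro
def snap(n,f):
    o=ctrl.get_obs(); im,d=ctrl.get_image(n); cv2.imwrite(f'pics/{f}.png',im[:,:,::-1]); np.savez(f'pics/{f}.npz',d=d,p=o['tool_pos'],r=o['tool_rot']); return im,d
def world(n,f,uv):
    z=np.load(f'pics/{f}.npz'); c=ctrl.camera_info(n); uv=np.array(uv,float)
    x=cv2.undistortPoints(uv.reshape(-1,1,2),np.array(c['camera_matrix']),np.array(c['distortion'])).reshape(-1,2)
    d=np.array([z['d'][int(round(v)),int(round(u))] for u,v in uv])
    P=np.c_[x*d[:,None],d]
    if n=='wrist':
        T=np.array(c['T_tool_cam']); P=P@T[:3,:3].T+T[:3,3]
        return P@Ro.from_rotvec(z['r']).as_matrix().T+z['p']
    return (P-np.array(c['t']))@np.array(c['R'])
E
python3 - <<'E'
from h import *
snap('top','top0');snap('scene','sc0')
print(ctrl.get_obs())
E
```

```text
{'t': 0.1, 'q': array([ 1.13900608e+00,  5.33103316e-02,  1.61412727e+00,  1.86877879e-05,
        1.47602545e+00, -1.19001948e-01]), 'dq': array([ 0.00106068, -0.00301816, -0.00304148, -0.00059192,  0.00031463,
        0.00084519]), 'effort': array([ 1.30701974e-04, -3.94907963e+01, -3.71361208e+01, -1.19750493e-04,
        3.96990072e-03, -1.27316602e-05]), 'tool_pos': array([0.1920814 , 0.59416612, 0.23019146]), 'tool_rot': array([-4.89246818e-01, -3.10272881e+00,  2.81888396e-03]), 'contact_force': array([-0.34425947, -0.06539031, -0.18222178]), 'wrist_torque': array([-0.01458037,  0.03920375,  0.03338133]), 'grip_force': 0.0, 'opening': 0.08561677395708495}
```

View pics/top0.png

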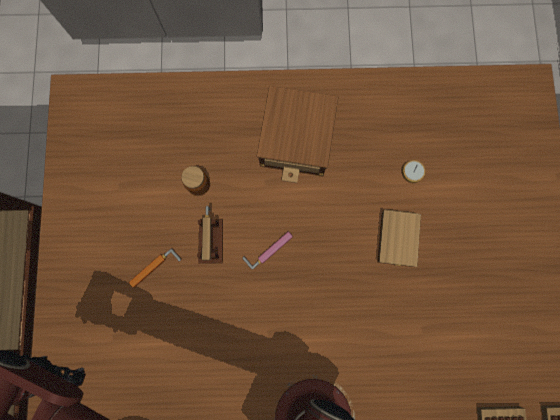

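View pics/sc0.png

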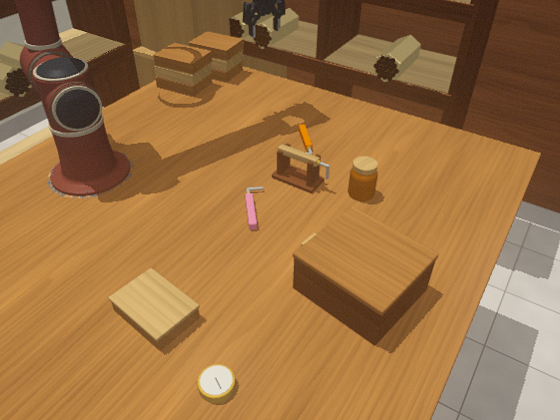

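The top view shows the rest and hook at about (207,238), tip toward (209,208), the tongue hole at about (291,175) and the cabinet front edge from (259,163) to (325,173). The pink and orange hooks and the jar at (194,180) are bystanders. I'll enlarge both areas.

```bash
python3 - <<'E'
from h import *
im=cv2.imread('pics/top0.png')
a=cv2.resize(im[195:270,180:240],None,fx=6,fy=6,interpolation=2)
b=cv2.resize(im[80:190,250:345],None,fx=4.09,fy=4.09,interpolation=2)[:450]
cv2.imwrite('pics/crop0.png',np.hstack([a,b]))
pts=[(207,225),(207,238),(207,250),(209,208),(291,175),(284,178),(297,178),(271,89),(336,97),(260,158),(326,168),(265,120),(400,238),(200,180)]
for p,w in zip(pts,world('top','top0',pts)):print(p,w.round(4))
E
```

```text
(207, 225) [0.5394 0.2847 0.0912]
(207, 238) [0.5031 0.2848 0.0896]
(207, 250) [0.4697 0.2848 0.0883]
(209, 208) [0.5926 0.2837 0.0639]
(291, 175) [0.7002 0.0438 0.0016]
(284, 178) [0.6798 0.0656 0.0488]
(297, 178) [0.679  0.0273 0.0481]
(271, 89) [0.9315 0.0973 0.1106]
(336, 97) [ 0.9034 -0.091   0.1081]
(260, 158) [0.7273 0.1329 0.1009]
(326, 168) [ 0.6922 -0.0537  0.1052]
(265, 120) [0.8373 0.1164 0.1103]
(400, 238) [ 0.4944 -0.2642  0.0476]
(200, 180) [0.6669 0.3034 0.1014]
```

View pics/crop0.png

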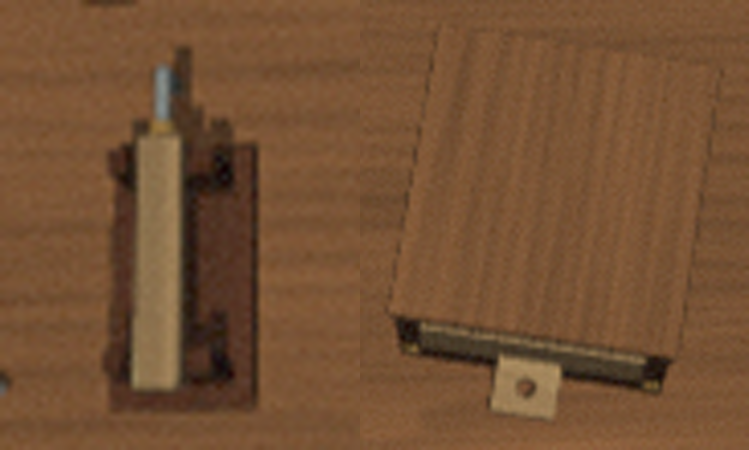

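The enlarged crop shows the handle spanning (133..185, 132..390) and the hole at (526,387), i.e. top pixel (290.6,174.6). I'll fit the poses from depth.

```bash
cat >> h.py <<'E'
def onplane(n,f,uv,h):
    z=np.load(f'pics/{f}.npz'); c=ctrl.camera_info(n)
    x=cv2.undistortPoints(np.array(uv,float).reshape(-1,1,2),np.array(c['camera_matrix']),np.array(c['distortion'])).reshape(-1,2)
    D=np.c_[x,np.ones(len(x))]
    if n=='wrist':
        T=np.array(c['T_tool_cam']); R=Ro.from_rotvec(z['r']).as_matrix()
        D=D@T[:3,:3].T@R.T; o=R@T[:3,3]+z['p']
    else: R=np.array(c['R']); D=D@R; o=-R.T@np.array(c['t'])
    return o+D*((h-o[2])/D[:,2])[:,None]
E
python3 - <<'E'
from h import *
k=lambda x,y,ox,oy,s:(ox+x/s-.5+.5/s,oy+y/s-.5+.5/s)
hd=[k(133,132,180,195,6),k(185,132,180,195,6),k(182,389,180,195,6),k(131,389,180,195,6)]
W=onplane('top','top0',hd,.09);print(W.round(4),W.mean(0))
print('rod',onplane('top','top0',[k(162,68,180,195,6)],.084))
rf=[k(x-360,y,250,80,4.09) for x,y in[(440,24),(720,70),(672,361),(391,314)]]
W=onplane('top','top0',rf,.111);print(W.round(4))
print('edges',np.linalg.norm(W-np.roll(W,-1,0),axis=1))
f=(W[2]+W[3])/2;b=(W[0]+W[1])/2;print('front',f,'yaw',np.degrees(np.arctan2(*(b-f)[1::-1])),np.degrees(np.arctan2(-(W[3]-W[2])[0],(W[3]-W[2])[1])))
print('hole',onplane('top','top0',[k(166,387,250,80,4.09)],.053))
print('rot',Ro.from_rotvec(ctrl.get_obs()['tool_rot']).as_matrix().round(3)); print(ctrl.camera_info('wrist')['T_tool_cam'])
E
```

```text
[[0.5639 0.2998 0.09  ]
 [0.5633 0.2754 0.09  ]
 [0.4433 0.2763 0.09  ]
 [0.4439 0.2999 0.09  ]] [0.50357608 0.28784569 0.09      ]
rod [[0.59514957 0.28733387 0.084     ]]
[[ 0.9424  0.1024  0.111 ]
 [ 0.9028 -0.0954  0.111 ]
 [ 0.691  -0.0529  0.111 ]
 [ 0.7293  0.1403  0.111 ]]
edges [0.20172324 0.2160289  0.19694132 0.21642912]
front [0.71014029 0.04370406 0.111     ] yaw -10.713586424031002 -11.200586482084296
hole [[0.68964083 0.04711805 0.053     ]]
rot [[-0.951  0.308 -0.001]
 [ 0.308  0.951 -0.002]
 [ 0.    -0.002 -1.   ]]
[[-4.16742536e-04 -9.62849375e-01 -2.70038716e-01  6.84830363e-02]
 [ 9.99999211e-01 -8.12559499e-05 -1.25354235e-03 -7.13333158e-04]
 [ 1.18503021e-03 -2.70039025e-01  9.62848649e-01 -1.43539116e-01]
 [ 0.00000000e+00  0.00000000e+00  0.00000000e+00  1.00000000e+00]]
```

>>> jog_arm([
  {"delta_rot": [0,0,-6],"linear": [0,0,0],"grip": 0.085},
  {"delta_rot": [0,0,-6],"linear": [0,0,0],"grip": 0.085},
  {"delta_rot": [0,0,-6],"linear": [0,0,0],"grip": 0.085},
  {"delta_rot": [0,0,0],"linear": [-0.034,-0.034,0],"grip": 0.085},
  {"delta_rot": [0,0,0],"linear": [-0.034,-0.034,0],"grip": 0.085},
  {"delta_rot": [0,0,0],"linear": [-0.034,-0.034,0],"grip": 0.085},
  {"delta_rot": [0,0,0],"linear": [-0.034,-0.034,0],"grip": 0.085},
  {"delta_rot": [0,0,0],"linear": [-0.034,-0.034,0],"grip": 0.085},
  {"delta_rot": [0,0,0],"linear": [-0.034,-0.034,0],"grip": 0.085},
  {"delta_rot": [0,0,0],"linear": [-0.034,-0.034,0],"grip": 0.085},
])

```text
t: 1.1
tool_pos: [0.4315, 0.3553, 0.2309]
tool_rot: [0.002, -3.141, 0.0]
contact_force: [0.3, 0.8, 0.2]
opening: 0.0849
grip_force: 0.0
```

>>> jog_arm([
  {"delta_rot": [0,0,0],"linear": [-0.034,-0.034,0],"grip": 0.085},
  {"delta_rot": [0,0,0],"linear": [-0.034,-0.034,0],"grip": 0.085},
  {"delta_rot": [0,0,0],"linear": [0,0,0],"grip": 0.085},
  {"delta_rot": [0,0,0],"linear": [0,0,0],"grip": 0.085},
])

```text
t: 1.5
tool_pos: [0.499, 0.2882, 0.2307]
tool_rot: [-0.002, -3.14, 0.0]
contact_force: [0.6, 0.3, -0.1]
opening: 0.0848
grip_force: 0.0
```

```bash
python3 - <<'E'
from h import *
snap('wrist','w1');o=ctrl.get_obs();print(o['t'],o['tool_pos'],Ro.from_rotvec(o['tool_rot']).as_matrix().round(4))
E
```

```text
1.55 [0.49830638 0.28908729 0.23072247] [[-1.0e+00 -9.0e-04 -1.3e-03]
 [-9.0e-04  1.0e+00 -0.0e+00]
 [ 1.3e-03 -0.0e+00 -1.0e+00]]
```

View pics/w1.png

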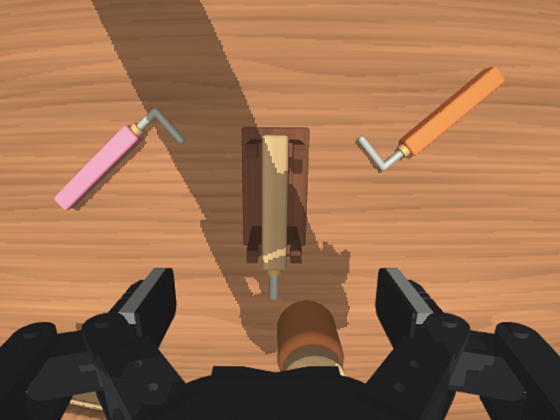

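The wrist view shows the handle's top face from (264,136)-(288,136) to (264,268)-(286,268), with the rod running down to (274,298).

```bash
python3 - <<'E'
from h import *
W=onplane('wrist','w1',[(263.5,136),(288,136),(286.5,269),(264,269)],.09);print(W.round(4),W.mean(0))
print(onplane('wrist','w1',[(273.5,297)],.084))
W=world('wrist','w1',[(275,160),(275,200),(275,250)]);print(W)
E
```

```text
[[0.4437 0.2777 0.09  ]
 [0.4438 0.2976 0.09  ]
 [0.561  0.2972 0.09  ]
 [0.561  0.2769 0.09  ]] [0.5023635  0.28732534 0.09      ]
[[0.59265439 0.28532428 0.084     ]]
[[0.4631986  0.28697567 0.09036709]
 [0.49645099 0.28692545 0.09291985]
 [0.54235314 0.28684314 0.09062322]]
```

>>> jog_arm([
  {"delta_rot": [0,0,0.5],"linear": [-0.0045,-0.0015,0.03],"grip": 0.06},
  {"delta_rot": [0,0,0],"linear": [0,0,0.04],"grip": 0.06},
  {"delta_rot": [0,0,0],"linear": [0,0,0.04],"grip": 0.06},
  {"delta_rot": [0,0,0],"linear": [0,0,0.035],"grip": 0.06},
  {"delta_rot": [0,0,0],"linear": [0,0,0.02],"grip": 0.06},
  {"delta_rot": [0,0,0],"linear": [0,0,0.005],"grip": 0.06},
  {"delta_rot": [0,0,0],"linear": [0,0,0],"grip": 0.06},
  {"delta_rot": [0,0,0],"linear": [0,0,0],"grip": 0.06},
])

```text
t: 2.35
tool_pos: [0.5039, 0.2887, 0.0631]
tool_rot: [0.01, 3.139, 0.002]
contact_force: [0.5, -0.1, 0.2]
opening: 0.0599
grip_force: 0.0
```

>>> jog_arm([
  {"delta_rot": [0,0,0],"linear": [0,0,0],"grip": 0.03},
  {"delta_rot": [0,0,0],"linear": [0,0,0],"grip": 0.03},
  {"delta_rot": [0,0,0],"linear": [0,0,0],"grip": 0.024},
  {"delta_rot": [0,0,0],"linear": [0,0,0],"grip": 0.01},
  {"delta_rot": [0,0,0],"linear": [0,0,0],"grip": 0.01},
  {"delta_rot": [0,0,0],"linear": [0,0,0],"grip": 0.01},
  {"delta_rot": [0,0,0],"linear": [0,0,0],"grip": 0.01},
], newtons=70)

```text
t: 3.05
tool_pos: [0.504, 0.2878, 0.0624]
tool_rot: [0.012, 3.14, 0.001]
contact_force: [-0.5, -0.2, 6.4]
opening: 0.0211
grip_force: 70.1
```

>>> jog_arm([
  {"delta_rot": [0,0,0],"linear": [0,0,-0.01],"grip": 0.01},
  {"delta_rot": [0,0,0],"linear": [0,0,-0.02],"grip": 0.01},
  {"delta_rot": [0,0,0],"linear": [0,0,-0.03],"grip": 0.01},
  {"delta_rot": [0,0,0],"linear": [0,0,-0.03],"grip": 0.01},
  {"delta_rot": [0,0,0],"linear": [0,0,-0.02],"grip": 0.01},
  {"delta_rot": [0,0,0],"linear": [-0.008,-0.019,0],"grip": 0.01},
  {"delta_rot": [0,0,0],"linear": [-0.016,-0.037,0],"grip": 0.01},
  {"delta_rot": [0,0,0],"linear": [-0.016,-0.037,0],"grip": 0.01},
  {"delta_rot": [0,0,0],"linear": [-0.016,-0.037,0],"grip": 0.01},
  {"delta_rot": [0,0,0],"linear": [-0.016,-0.037,0],"grip": 0.01},
])

```text
t: 4.05
tool_pos: [0.5739, 0.1186, 0.171]
tool_rot: [-0.011, -3.141, 0.0]
contact_force: [0.2, 0.1, -0.3]
opening: 0.0211
grip_force: 69.4
```

>>> jog_arm([
  {"delta_rot": [0,0,0],"linear": [-0.016,-0.037,0],"grip": 0.01},
  {"delta_rot": [0,0,0],"linear": [-0.009,-0.018,0],"grip": 0.01},
  {"delta_rot": [0,0,3.4],"linear": [0,0,0],"grip": 0.01},
  {"delta_rot": [0,0,3.4],"linear": [0,0,0],"grip": 0.01},
  {"delta_rot": [0,0,3.4],"linear": [0,0,0],"grip": 0.01},
  {"delta_rot": [0,0,0],"linear": [0,0,0],"grip": 0.01},
  {"delta_rot": [0,0,0],"linear": [0,0,0],"grip": 0.01},
  {"delta_rot": [0,0,0],"linear": [0,0,0],"grip": 0.01},
])

```text
t: 4.85
tool_pos: [0.5984, 0.065, 0.1712]
tool_rot: [-0.289, -3.128, 0.0]
contact_force: [-0.0, -0.2, -1.2]
opening: 0.0206
grip_force: 69.3
```

```bash
python3 - <<'E'
from h import *
im,_=snap('wrist','w2');t,_=snap('top','t2');s,_=snap('scene','s2');o=ctrl.get_obs();print(o['t'],o['tool_pos'],Ro.from_rotvec(o['tool_rot']).as_matrix().round(4))
a=cv2.resize(t[100:250,250:350],None,fx=4,fy=4,interpolation=2)
b=cv2.resize(s[170:320,240:340],None,fx=4,fy=4,interpolation=2)
cv2.imwrite('pics/c2.png',np.hstack([a,b])[:,:,::-1])
E
```

```text
5.0 [0.59852266 0.06496785 0.17128634] [[-9.830e-01  1.838e-01 -1.000e-04]
 [ 1.838e-01  9.830e-01 -0.000e+00]
 [ 1.000e-04 -0.000e+00 -1.000e+00]]
```

View pics/c2.png

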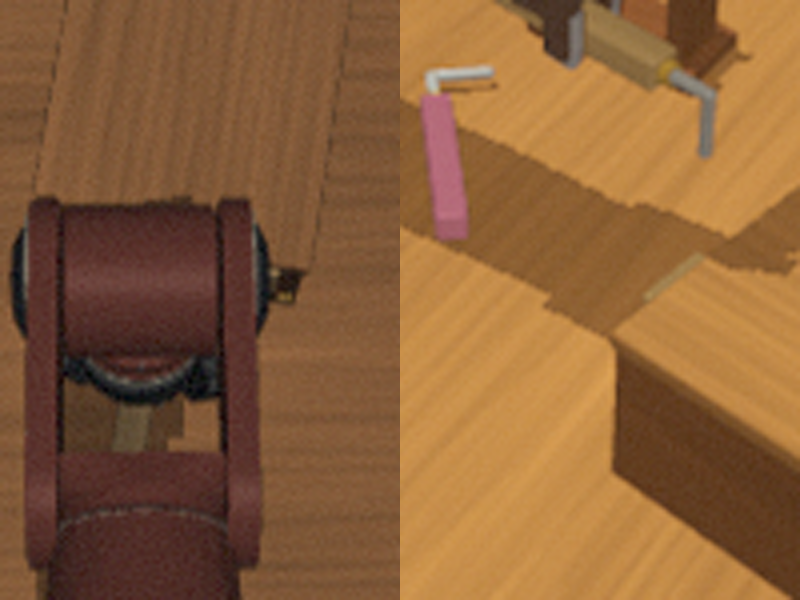

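View pics/w2.png

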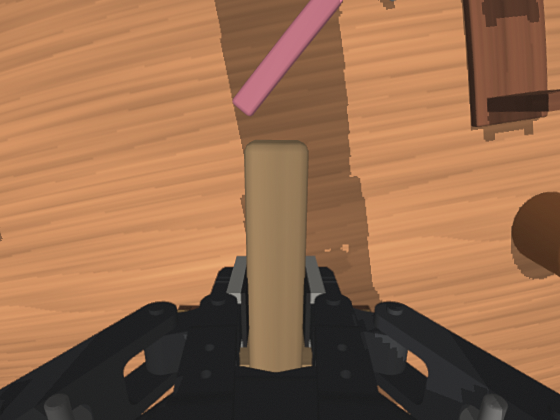

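The scene crop shows the held hook's tip at (705,157), i.e. scene pixel (316,209). The wrist view shows the handle straight in the pads, but the tongue is hidden. I'll rise over the cabinet so the wrist camera can see the hole.

>>> jog_arm([
  {"delta_rot": [0,0,0],"linear": [0,0,-0.04],"grip": 0.01},
  {"delta_rot": [0,0,0],"linear": [0,0,-0.04],"grip": 0.01},
  {"delta_rot": [0,0,0],"linear": [-0.03,0,-0.03],"grip": 0.01},
  {"delta_rot": [0,0,0],"linear": [-0.04,0,0],"grip": 0.01},
  {"delta_rot": [0,0,0],"linear": [-0.04,0,0],"grip": 0.01},
  {"delta_rot": [0,0,0],"linear": [-0.04,0,0],"grip": 0.01},
  {"delta_rot": [0,0,0],"linear": [-0.04,0,0],"grip": 0.01},
  {"delta_rot": [0,0,0],"linear": [0,0,0],"grip": 0.01},
  {"delta_rot": [0,0,0],"linear": [0,0,0],"grip": 0.01},
  {"delta_rot": [0,0,0],"linear": [0,0,0],"grip": 0.01},
])

```text
t: 6.0
tool_pos: [0.7848, 0.0302, 0.2817]
tool_rot: [0.29, 3.128, 0.0]
contact_force: [-0.5, -0.3, -0.6]
opening: 0.0212
grip_force: 69.3
```

```bash
python3 - <<'E'
from h import *
im,_=snap('wrist','w3');o=ctrl.get_obs();print(o['t'],o['tool_pos'])
p=[(316,y) for y in(196,200,204,207,208)];print(world('scene','s2',p).round(4))
cv2.imwrite('pics/c3.png',cv2.resize(im[:210,150:410],None,fx=2.8,fy=2.8,interpolation=2)[:,:,::-1])
E
```

```text
6.05 [0.78471807 0.0302707  0.282465  ]
[[0.6861 0.045  0.1843]
 [0.6869 0.0446 0.1743]
 [0.6875 0.0449 0.1634]
 [0.6882 0.0443 0.156 ]
 [0.6891 0.0429 0.1547]]
```

View pics/c3.png

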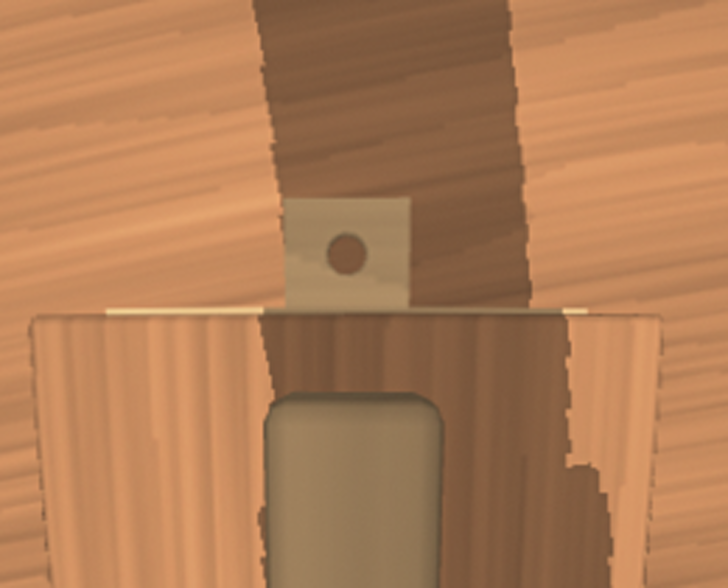

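The hole is at crop (347,254), i.e. wrist pixel (273.6,90.4), and the cabinet's front edge lies level at row ~317, so the tool yaw matches the cabinet.

```bash
python3 - <<'E'
from h import *
H=onplane('wrist','w3',[(273.6,90.4)],.053)[0]
z=np.load('pics/w3.npz');R=Ro.from_rotvec(z['r']).as_matrix()
print('hole',H,'tool',R.T@(H-z['p']))
e=onplane('wrist','w3',[(150+36/2.8,318/2.8-.3),(150+659/2.8,317/2.8-.3)],.111);print('front',e,np.degrees(np.arctan2(*(e[1]-e[0])[:2])))
d=world('wrist','w3',[(262,90),(285,90),(273,80)]);print('tongue',d)
t=world('wrist','w3',[(250,160),(275,160),(300,160)]);print('handle',t, (t-z['p'])@R)
b=onplane('wrist','w3',[(150+270/2.8,150),(150+440/2.8,150)],t[1,2]);print('handle edges tool',(b-z['p'])@R)
c=ctrl.camera_info('scene');C=-np.array(c['R']).T@np.array(c['t']);print('cam',C)
g=C-[.687,.045,.165];g[2]=0;g/=np.linalg.norm(g);print('tip axis',np.array([.6872,.0447])-.004*g[:2])
E
```

```text
hole [0.68887292 0.04519531 0.053     ] tool [ 0.09707839 -0.00292572  0.22872671]
front [[ 0.69337052 -0.05592507  0.111     ]
 [ 0.72969898  0.13922948  0.111     ]] 10.545039726706086
tongue [[0.68633504 0.03351293 0.05396466]
 [0.69070393 0.05681482 0.05382104]
 [0.67866855 0.0464962  0.05344006]]
handle [[0.72894522 0.03113526 0.30989859]
 [0.73050573 0.03936547 0.30982107]
 [0.73209568 0.04762472 0.30940036]] [[ 0.05509113 -0.00933996 -0.02817071]
 [ 0.05507103 -0.00096316 -0.02809204]
 [ 0.05502736  0.00744757 -0.02767017]]
handle edges tool [[ 0.05841225 -0.01047581 -0.02809351]
 [ 0.05840829  0.00974259 -0.02809073]]
cam [ 1.04426918 -0.6709002   0.82848981]
tip axis [0.68541387 0.04827907]
```

>>> jog_arm([
  {"delta_rot": [0,0,0],"linear": [0.036,-0.0025,0],"grip": 0.01},
  {"delta_rot": [0,0,0],"linear": [0.045,0,0],"grip": 0.01},
  {"delta_rot": [0,0,0],"linear": [0.045,0,0],"grip": 0.01},
  {"delta_rot": [0,0,0],"linear": [0.04,0,0],"grip": 0.01},
  {"delta_rot": [0,0,0],"linear": [0.02,0,0.02],"grip": 0.01},
  {"delta_rot": [0,0,0],"linear": [0,0,0.04],"grip": 0.01},
  {"delta_rot": [0,0,0],"linear": [0,0,0.04],"grip": 0.01},
  {"delta_rot": [0,0,0],"linear": [0,0,0.04],"grip": 0.01},
  {"delta_rot": [0,0,0],"linear": [0,0,0.03],"grip": 0.01},
  {"delta_rot": [0,0,0],"linear": [0,0,0.01],"grip": 0.01},
])

```text
t: 7.05
tool_pos: [0.5987, 0.062, 0.0982]
tool_rot: [-0.29, -3.123, 0.001]
contact_force: [-1.1, -0.5, -1.9]
opening: 0.0208
grip_force: 69.3
```

>>> jog_arm([
  {"delta_rot": [0,0,0],"linear": [0,0,0],"grip": 0.01},
  {"delta_rot": [0,0,0],"linear": [0,0,0],"grip": 0.01},
  {"delta_rot": [0,0,0],"linear": [0,0,0],"grip": 0.01},
])

```text
t: 7.35
tool_pos: [0.6039, 0.0617, 0.1044]
tool_rot: [0.29, 3.123, 0.001]
contact_force: [0.4, -0.0, -0.9]
opening: 0.0211
grip_force: 69.3
```

```bash
python3 - <<'E'
from h import *
im,_=snap('scene','s4');o=ctrl.get_obs();print(o['t'],o['tool_pos'],o['contact_force'])
R=Ro.from_rotvec(o['tool_rot']).as_matrix();print(R.round(4))
print('tip',o['tool_pos']+R@[-.089,-.0004,.0239])
E
```

```text
7.4 [0.60373226 0.06170694 0.10417605] [-0.12960624  0.34365766 -0.87260784]
[[-9.829e-01  1.842e-01  4.600e-03]
 [ 1.842e-01  9.829e-01 -1.000e-04]
 [-4.600e-03  8.000e-04 -1.000e+00]]
tip [0.69124514 0.04491742 0.08068186]
```

>>> jog_arm([
  {"delta_rot": [0,0,0],"linear": [0.0023,0.0003,0.005],"grip": 0.01},
  {"delta_rot": [0,0,0],"linear": [0,0,0.007],"grip": 0.01},
  {"delta_rot": [0,0,0],"linear": [0,0,0.006],"grip": 0.01},
  {"delta_rot": [0,0,0],"linear": [0,0,0],"grip": 0.01},
  {"delta_rot": [0,0,0],"linear": [0,0,0],"grip": 0.01},
  {"delta_rot": [0,0,0],"linear": [0,0,0],"grip": 0.01},
])

```text
t: 8.0
tool_pos: [0.6, 0.0624, 0.0834]
tool_rot: [0.291, 3.128, 0.0]
contact_force: [0.2, -0.3, -1.3]
opening: 0.0212
grip_force: 69.3
```

```bash
python3 - <<'E'
from h import *
im,_=snap('scene','s5');o=ctrl.get_obs();print(o['t'],o['tool_pos'],o['contact_force'])
R=Ro.from_rotvec(o['tool_rot']).as_matrix()
print('tip',o['tool_pos']+R@[-.089,-.0004,.0239])
E
```

```text
8.05 [0.60010097 0.06238726 0.08354138] [ 0.46555549  0.28277317 -1.01732085]
tip [0.68751286 0.0455901  0.05967954]
```

>>> jog_arm([
  {"delta_rot": [0,0,0],"linear": [-0.0012,0,0],"grip": 0.01},
  {"delta_rot": [0,0,0],"linear": [0,0,0.003],"grip": 0.01},
  {"delta_rot": [0,0,0],"linear": [0,0,0.003],"grip": 0.01},
  {"delta_rot": [0,0,0],"linear": [0,0,0.003],"grip": 0.01},
  {"delta_rot": [0,0,0],"linear": [0,0,0.002],"grip": 0.01},
  {"delta_rot": [0,0,0],"linear": [0,0,0],"grip": 0.01},
  {"delta_rot": [0,0,0],"linear": [0,0,0],"grip": 0.01},
])

```text
t: 8.75
tool_pos: [0.601, 0.0622, 0.0722]
tool_rot: [-0.291, -3.128, 0.0]
contact_force: [0.1, -0.2, -1.7]
opening: 0.0209
grip_force: 69.3
```

>>> jog_arm([
  {"delta_rot": [0,0,0],"linear": [0,0,0.003],"grip": 0.01},
  {"delta_rot": [0,0,0],"linear": [0,0,0.003],"grip": 0.01},
  {"delta_rot": [0,0,0],"linear": [0,0,0.004],"grip": 0.01},
  {"delta_rot": [0,0,0],"linear": [0,0,0],"grip": 0.01},
  {"delta_rot": [0,0,0],"linear": [0.002,0,0],"grip": 0.01},
  {"delta_rot": [0,0,0],"linear": [0.002,0,0],"grip": 0.01},
  {"delta_rot": [0,0,0],"linear": [0.002,0,0],"grip": 0.01},
  {"delta_rot": [0,0,0],"linear": [0,0,0],"grip": 0.01},
])

```text
t: 9.55
tool_pos: [0.5951, 0.0633, 0.0625]
tool_rot: [0.291, 3.128, -0.0]
contact_force: [0.8, 0.1, -2.1]
opening: 0.0208
grip_force: 69.3
```

>>> jog_arm([
  {"delta_rot": [0,0,0],"linear": [0.003,0,0],"grip": 0.01},
  {"delta_rot": [0,0,0],"linear": [0.003,0,0],"grip": 0.01},
  {"delta_rot": [0,0,0],"linear": [0.003,0,0],"grip": 0.01},
  {"delta_rot": [0,0,0],"linear": [0.003,0,0],"grip": 0.01},
  {"delta_rot": [0,0,0],"linear": [0.003,0,0],"grip": 0.01},
])

```text
t: 10.05
tool_pos: [0.5803, 0.0661, 0.0625]
tool_rot: [0.291, 3.128, 0.0]
contact_force: [2.3, -0.5, -1.4]
opening: 0.0209
grip_force: 69.2
```

```bash
python3 - <<'E'
from h import *
o=ctrl.get_obs();print(o['t'],o['tool_pos'],o['contact_force']);snap('scene','s6')
E
```

```text
10.05 [0.58033422 0.06608809 0.06249334] [ 2.34051429 -0.4983645  -1.37698464]
```

>>> jog_arm([
  {"delta_rot": [0,0,0],"linear": [0.003,0,0],"grip": 0.01},
  {"delta_rot": [0,0,0],"linear": [0.003,0,0],"grip": 0.01},
  {"delta_rot": [0,0,0],"linear": [0.003,0,0],"grip": 0.01},
  {"delta_rot": [0,0,0],"linear": [0.003,0,0],"grip": 0.01},
  {"delta_rot": [0,0,0],"linear": [0.003,0,0],"grip": 0.01},
  {"delta_rot": [0,0,0],"linear": [0.003,0,0],"grip": 0.01},
  {"delta_rot": [0,0,0],"linear": [0.002,0,0],"grip": 0.01},
])

```text
t: 10.8
tool_pos: [0.5606, 0.0698, 0.0624]
tool_rot: [0.291, 3.128, 0.0]
contact_force: [2.5, -0.7, -0.3]
opening: 0.0208
grip_force: 69.3
```

>>> jog_arm([
  {"delta_rot": [0,0,0],"linear": [0.0015,0,0],"grip": 0.01},
  {"delta_rot": [0,0,0],"linear": [0.0015,0,0],"grip": 0.01},
  {"delta_rot": [0,0,0],"linear": [0.0015,0,0],"grip": 0.01},
  {"delta_rot": [0,0,0],"linear": [0.0015,0,0],"grip": 0.01},
])

```text
t: 11.2
tool_pos: [0.5548, 0.0708, 0.0624]
tool_rot: [0.291, 3.128, -0.0]
contact_force: [2.3, -0.7, -1.1]
opening: 0.0211
grip_force: 69.3
```

>>> jog_arm([
  {"delta_rot": [0,0,0],"linear": [0.0012,0,0],"grip": 0.01},
  {"delta_rot": [0,0,0],"linear": [0.0012,0,0],"grip": 0.01},
  {"delta_rot": [0,0,0],"linear": [0.0012,0,0],"grip": 0.01},
])

```text
t: 11.5
tool_pos: [0.5513, 0.0715, 0.0623]
tool_rot: [0.291, 3.128, 0.0]
contact_force: [2.9, -0.3, -0.0]
opening: 0.021
grip_force: 69.3
```

>>> jog_arm([
  {"delta_rot": [0,0,0],"linear": [0.0012,0,0],"grip": 0.01},
  {"delta_rot": [0,0,0],"linear": [0.0012,0,0],"grip": 0.01},
  {"delta_rot": [0,0,0],"linear": [0.0012,0,0],"grip": 0.01},
])

```text
t: 11.8
tool_pos: [0.5477, 0.0722, 0.0623]
tool_rot: [0.291, 3.128, -0.0]
contact_force: [2.4, 0.0, -0.6]
opening: 0.0208
grip_force: 69.3
```

>>> jog_arm([
  {"delta_rot": [0,0,0],"linear": [0.0012,0,0],"grip": 0.01},
  {"delta_rot": [0,0,0],"linear": [0.0012,0,0],"grip": 0.01},
  {"delta_rot": [0,0,0],"linear": [0.0012,0,0],"grip": 0.01},
])

```text
t: 12.1
tool_pos: [0.5442, 0.0728, 0.0623]
tool_rot: [0.291, 3.128, 0.0]
contact_force: [2.5, -0.7, 0.0]
opening: 0.0208
grip_force: 69.3
```

>>> jog_arm([
  {"delta_rot": [0,0,0],"linear": [0.0012,0,0],"grip": 0.01},
  {"delta_rot": [0,0,0],"linear": [0.0012,0,0],"grip": 0.01},
  {"delta_rot": [0,0,0],"linear": [0.0012,0,0],"grip": 0.01},
])

```text
t: 12.4
tool_pos: [0.5406, 0.0735, 0.0623]
tool_rot: [0.291, 3.128, -0.0]
contact_force: [2.9, -0.2, -0.3]
opening: 0.0209
grip_force: 69.3
```

>>> jog_arm([
  {"delta_rot": [0,0,0],"linear": [0.0012,0,0],"grip": 0.01},
  {"delta_rot": [0,0,0],"linear": [0.0012,0,0],"grip": 0.01},
  {"delta_rot": [0,0,0],"linear": [0.0012,0,0],"grip": 0.01},
])

```text
t: 12.7
tool_pos: [0.5381, 0.0739, 0.0626]
tool_rot: [0.291, 3.125, -0.0]
contact_force: [7.0, -2.4, -2.2]
opening: 0.0208
grip_force: 69.2
```

The force jumped and the arm is lagging, so this is likely the stop. I'll add a little pull and hold.

>>> jog_arm([
  {"delta_rot": [0,0,0],"linear": [0.0006,0,0],"grip": 0.01},
  {"delta_rot": [0,0,0],"linear": [0,0,0],"grip": 0.01},
])

```text
t: 12.9
tool_pos: [0.5381, 0.074, 0.0629]
tool_rot: [0.29, 3.124, -0.0]
contact_force: [7.0, -1.6, -2.0]
opening: 0.0208
grip_force: 69.2
```

>>> jog_arm([
  {"delta_rot": [0,0,0],"linear": [0.0008,0,0],"grip": 0.01},
  {"delta_rot": [0,0,0],"linear": [0,0,0],"grip": 0.01},
  {"delta_rot": [0,0,0],"linear": [0,0,0],"grip": 0.01},
])

```text
t: 13.2
tool_pos: [0.5379, 0.074, 0.0633]
tool_rot: [0.29, 3.122, -0.0]
contact_force: [9.2, -1.5, -2.6]
opening: 0.0206
grip_force: 69.2
```

>>> jog_arm([
  {"delta_rot": [0,0,0],"linear": [0,0,0],"grip": 0.01},
  {"delta_rot": [0,0,0],"linear": [0,0,0],"grip": 0.01},
  {"delta_rot": [0,0,0],"linear": [0,0,0],"grip": 0.01},
  {"delta_rot": [0,0,0],"linear": [0,0,0],"grip": 0.01},
  {"delta_rot": [0,0,0],"linear": [0,0,0],"grip": 0.01},
  {"delta_rot": [0,0,0],"linear": [0,0,0],"grip": 0.01},
  {"delta_rot": [0,0,0],"linear": [0,0,0],"grip": 0.01},
])

```text
t: 13.9
tool_pos: [0.5379, 0.074, 0.0633]
tool_rot: [0.29, 3.122, -0.0]
contact_force: [8.5, -2.3, -2.8]
opening: 0.0207
grip_force: 69.2
```

```bash
python3 - <<'E'
from h import *
snap('scene','s7');o=ctrl.get_obs();print(o['t'],o['tool_pos'],o['contact_force'],o['wrist_torque'])
E
```

```text
13.95 [0.53791779 0.07399771 0.06323211] [ 8.7993477  -1.72511739 -1.94292274] [-0.28571206 -1.38190762 -0.02185972]
```

>>> jog_arm([
  {"delta_rot": [0,0,0],"linear": [-0.0015,0,0],"grip": 0.01},
  {"delta_rot": [0,0,0],"linear": [-0.0015,0,0],"grip": 0.01},
  {"delta_rot": [0,0,0],"linear": [-0.002,0,0],"grip": 0.01},
  {"delta_rot": [0,0,0],"linear": [0,0,0],"grip": 0.01},
  {"delta_rot": [0,0,0],"linear": [0,0,0],"grip": 0.01},
])

```text
t: 14.45
tool_pos: [0.5398, 0.0736, 0.0616]
tool_rot: [-0.29, -3.126, 0.0]
contact_force: [0.8, -0.8, -1.2]
opening: 0.0206
grip_force: 69.3
```

>>> jog_arm([
  {"delta_rot": [0,0,0],"linear": [-0.0008,0,0],"grip": 0.01},
  {"delta_rot": [0,0,0],"linear": [0,0,-0.003],"grip": 0.01},
  {"delta_rot": [0,0,0],"linear": [0,0,-0.003],"grip": 0.01},
  {"delta_rot": [0,0,0],"linear": [0,0,-0.004],"grip": 0.01},
])

```text
t: 14.85
tool_pos: [0.5414, 0.0734, 0.0726]
tool_rot: [-0.291, -3.128, -0.0]
contact_force: [-0.0, -0.2, -0.1]
opening: 0.0206
grip_force: 69.3
```

>>> jog_arm([
  {"delta_rot": [0,0,0],"linear": [0,0,-0.01],"grip": 0.01},
  {"delta_rot": [0,0,0],"linear": [0,0,-0.025],"grip": 0.01},
  {"delta_rot": [0,0,0],"linear": [0,0,-0.035],"grip": 0.01},
  {"delta_rot": [0,0,0],"linear": [0,0,-0.03],"grip": 0.01},
  {"delta_rot": [0,0,-3.4],"linear": [0,0,-0.01],"grip": 0.01},
  {"delta_rot": [0,0,-3.4],"linear": [0,0,0],"grip": 0.01},
  {"delta_rot": [0,0,-3.4],"linear": [0,0,0],"grip": 0.01},
  {"delta_rot": [0,0,0],"linear": [0.005,0.02,0],"grip": 0.01},
  {"delta_rot": [0,0,0],"linear": [0.006,0.035,0],"grip": 0.01},
  {"delta_rot": [0,0,0],"linear": [0.006,0.035,0],"grip": 0.01},
])

```text
t: 15.85
tool_pos: [0.5252, 0.1641, 0.1834]
tool_rot: [0.014, 3.14, 0.0]
contact_force: [-0.1, -0.2, -2.0]
opening: 0.0211
grip_force: 69.3
```

>>> jog_arm([
  {"delta_rot": [0,0,0],"linear": [0.006,0.035,0],"grip": 0.01},
  {"delta_rot": [0,0,0],"linear": [0.006,0.035,0],"grip": 0.01},
  {"delta_rot": [0,0,0],"linear": [0.006,0.035,0],"grip": 0.01},
  {"delta_rot": [0,0,0],"linear": [0.003,0.019,0],"grip": 0.01},
  {"delta_rot": [0,0,0],"linear": [0,0,0],"grip": 0.01},
  {"delta_rot": [0,0,0],"linear": [0,0,0],"grip": 0.01},
  {"delta_rot": [0,0,0],"linear": [0,0,0],"grip": 0.01},
])

```text
t: 16.55
tool_pos: [0.5053, 0.2868, 0.1827]
tool_rot: [0.013, 3.141, -0.0]
contact_force: [1.0, -0.5, -1.0]
opening: 0.0208
grip_force: 69.3
```

```bash
python3 - <<'E'
from h import *
t,_=snap('top','t8');s,_=snap('scene','s8');w,_=snap('wrist','w8');o=ctrl.get_obs();print(o['t'],o['tool_pos'],o['contact_force'],Ro.from_rotvec(o['tool_rot']).as_matrix().round(4))
z=np.load('pics/w8.npz');R=Ro.from_rotvec(z['r']).as_matrix()
p=world('wrist','w8',[(276,y) for y in(165,190,215,240)]);print('handle top in tool',((p-z['p'])@R).round(4))
p=world('wrist','w3',[(276,y) for y in(160,180,200)]);z=np.load('pics/w3.npz');print('before',((p-z['p'])@Ro.from_rotvec(z['r']).as_matrix()).round(4))
a=cv2.resize(t[75:225,240:350],None,fx=3.6,fy=3.6,interpolation=2)
b=cv2.resize(s[110:260,250:350],None,fx=3.6,fy=3.6,interpolation=2)
cv2.imwrite('pics/c8.png',np.hstack([a,b])[:,:,::-1])
E
```

```text
16.7 [0.50533986 0.28671417 0.18244082] [ 0.05166654  0.06882006 -0.77032084] [[-1.0e+00  8.8e-03  1.0e-04]
 [ 8.8e-03  1.0e+00 -1.0e-04]
 [-1.0e-04 -1.0e-04 -1.0e+00]]
handle top in tool [[ 0.0536 -0.0006 -0.0282]
 [ 0.0449 -0.0006 -0.0279]
 [ 0.036  -0.0006 -0.0279]
 [ 0.027  -0.0006 -0.0286]]
before [[ 0.0553 -0.0006 -0.0284]
 [ 0.0484 -0.0006 -0.0281]
 [ 0.0416 -0.0006 -0.0286]]
```

View pics/c8.png

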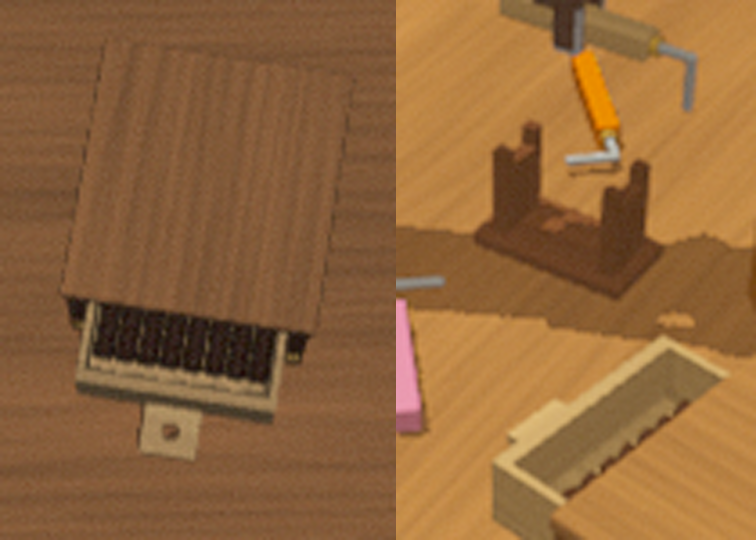

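The tray is out with its cigars exposed, the hook is level and unslipped in the pads, and the empty rest is clear. Lowering the hook into the rest.

>>> jog_arm([
  {"delta_rot": [0,0,0],"linear": [0.0013,0.0011,0.02],"grip": 0.01},
  {"delta_rot": [0,0,0],"linear": [0,0,0.03],"grip": 0.01},
  {"delta_rot": [0,0,0],"linear": [0,0,0.025],"grip": 0.01},
  {"delta_rot": [0,0,0],"linear": [0,0,0.015],"grip": 0.01},
  {"delta_rot": [0,0,0],"linear": [0,0,0],"grip": 0.01},
  {"delta_rot": [0,0,0],"linear": [0,0,0],"grip": 0.01},
  {"delta_rot": [0,0,0],"linear": [0,0,0],"grip": 0.01},
])

```text
t: 17.4
tool_pos: [0.5051, 0.2891, 0.0943]
tool_rot: [0.012, 3.139, 0.002]
contact_force: [1.4, 0.1, -1.2]
opening: 0.0208
grip_force: 69.3
```

>>> jog_arm([
  {"delta_rot": [0,0,0],"linear": [0.001,-0.001,0.008],"grip": 0.01},
  {"delta_rot": [0,0,0],"linear": [0,0,0.008],"grip": 0.01},
  {"delta_rot": [0,0,0],"linear": [0,0,0.007],"grip": 0.01},
  {"delta_rot": [0,0,0],"linear": [0,0,0.005],"grip": 0.01},
  {"delta_rot": [0,0,0],"linear": [0,0,0.002],"grip": 0.01},
  {"delta_rot": [0,0,0],"linear": [0,0,0],"grip": 0.01},
  {"delta_rot": [0,0,0],"linear": [0,0,0],"grip": 0.01},
])

```text
t: 18.1
tool_pos: [0.5029, 0.2878, 0.0625]
tool_rot: [0.011, 3.141, 0.0]
contact_force: [-0.9, 0.5, 1.5]
opening: 0.0207
grip_force: 69.6
```

>>> jog_arm([
  {"delta_rot": [0,0,0],"linear": [0,0,0.0004],"grip": 0.01},
  {"delta_rot": [0,0,0],"linear": [0,0,0],"grip": 0.024},
  {"delta_rot": [0,0,0],"linear": [0,0,0],"grip": 0.03},
  {"delta_rot": [0,0,0],"linear": [0,0,0],"grip": 0.045},
  {"delta_rot": [0,0,0],"linear": [0,0,0],"grip": 0.06},
  {"delta_rot": [0,0,0],"linear": [0,0,0],"grip": 0.06},
  {"delta_rot": [0,0,0],"linear": [0,0,-0.005],"grip": 0.06},
  {"delta_rot": [0,0,0],"linear": [0,0,-0.015],"grip": 0.06},
  {"delta_rot": [0,0,0],"linear": [0,0,-0.03],"grip": 0.06},
])

```text
t: 19.0
tool_pos: [0.5011, 0.287, 0.1108]
tool_rot: [-0.012, -3.137, 0.003]
contact_force: [0.4, -0.3, -0.4]
opening: 0.0601
grip_force: 0.0
```

>>> jog_arm([
  {"delta_rot": [0,0,0],"linear": [0,0,-0.04],"grip": 0.06},
  {"delta_rot": [0,0,0],"linear": [0,0,-0.04],"grip": 0.06},
  {"delta_rot": [0,0,0],"linear": [0,0,-0.035],"grip": 0.06},
  {"delta_rot": [0,0,0],"linear": [0,0,0],"grip": 0.06},
  {"delta_rot": [0,0,0],"linear": [0,0,0],"grip": 0.06},
  {"delta_rot": [0,0,0],"linear": [0,0,0],"grip": 0.06},
])

```text
t: 19.6
tool_pos: [0.5021, 0.2875, 0.226]
tool_rot: [-0.012, -3.14, 0.001]
contact_force: [0.5, -0.6, -1.1]
opening: 0.06
grip_force: 0.0
```

```bash
python3 - <<'E'
from h import *
w,_=snap('wrist','w9');s,_=snap('scene','s9');o=ctrl.get_obs();print(o['t'],o['tool_pos'],o['contact_force'])
p=[(275,160),(275,200),(275,250)];print(world('wrist','w9',p).round(4))
a=cv2.resize(w[100:360,150:400],None,fx=1.6,fy=1.6)
b=cv2.resize(s[120:250,250:375],None,fx=3.2,fy=3.2,interpolation=2)
cv2.imwrite('pics/c9.png',np.hstack([a,b])[:,:,::-1])
E
```

```text
19.7 [0.50183424 0.28734817 0.22500379] [-0.22609583  0.58122049 -0.03767416]
[[0.4658 0.2864 0.0904]
 [0.4991 0.2861 0.0905]
 [0.5437 0.2858 0.0905]]
```

View pics/c9.png

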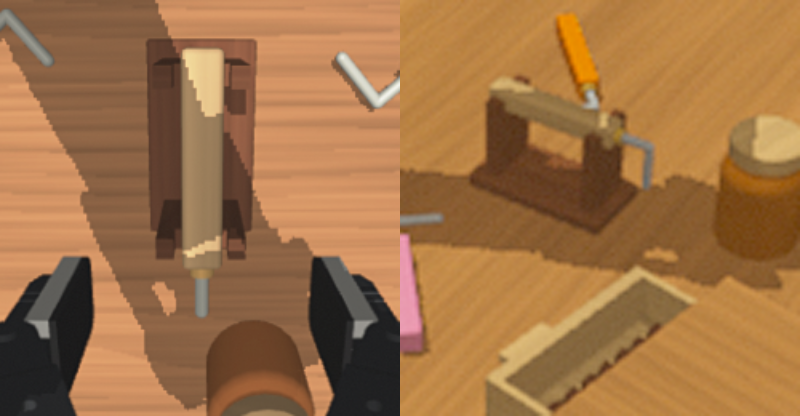

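The hook lies level in both notches with its tip down past the rest, and the tray is out. A quick check that the tray hasn't shifted since the hold, then I'll hand in.

```bash
python3 - <<'E'
from h import *
a=np.load('pics/s7.npz')['d'];b=np.load('pics/s9.npz')['d']
r=np.s_[225:252,290:350]
A,B=[cv2.imread(f'pics/{n}.png',0)[210:262,272:350].astype(np.float32) for n in('s7','s9')]
print(np.median(abs(a[r]-b[r])),np.mean(abs(a[r]-b[r])>.004),cv2.phaseCorrelate(A,B,cv2.createHanningWindow(A.shape[::-1],cv2.CV_32F)))
E
```

```text
0.0019015074 0.15864197530864196 ((-0.27708133173023697, 0.2556489543615541), 0.8064901312192281)
```

```bash
python3 -c "
from station import ctrl
print(ctrl.finish_job())"
```

```text
the job is handed in; nothing more can be done
None
```

I drew the tray out with the hook to its stop, held it there with about 9 N for over half a second, then unhooked it, left it out, laid the hook back level in its rest, and handed the job in at about 20 s.

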